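# Sort moulded dishes into the sample frames

### The job

Sort the four loose blue dishes on the bench by shape: slide each one flat along the bench, without lifting it, until it lies fully inside the wooden frame that has a sample of the same shape, round or hexagonal, on the post behind it. Work round the candles and the steel weight and leave them standing where they are.

Things in the scene. Friction and masses are not known exactly. Their poses are not given: they have to be found in the camera images.
- round_a: Loose round blue plastic dish (coaster), 96 mm across; recess 84 mm across. Recess 7 mm deep (its floor 5 mm above the bench) inside a rim 6 mm wide and 12 mm high; too wide to grasp across, but fingertips reach into the recess and can drag it by the rim. About 70 g. Origin: centre of the underside, z up.
- round_b: Loose round blue plastic dish (coaster), 96 mm across; recess 84 mm across. Recess 7 mm deep (its floor 5 mm above the bench) inside a rim 6 mm wide and 12 mm high; too wide to grasp across, but fingertips reach into the recess and can drag it by the rim. About 70 g. Origin: centre of the underside, z up.
- hex_a: Loose hexagonal blue plastic dish (coaster), 90 mm across flats, 104 mm across corners, a flat side faces its +x; recess 78 mm across flats. Recess 7 mm deep (its floor 5 mm above the bench) inside a rim 6 mm wide and 12 mm high; too wide to grasp across, but fingertips reach into the recess and can drag it by the rim. About 70 g. Origin: centre of the underside, z up.
- hex_b: Loose hexagonal blue plastic dish (coaster), 90 mm across flats, 104 mm across corners, a flat side faces its +x; recess 78 mm across flats. Recess 7 mm deep (its floor 5 mm above the bench) inside a rim 6 mm wide and 12 mm high; too wide to grasp across, but fingertips reach into the recess and can drag it by the rim. About 70 g. Origin: centre of the underside, z up.
- frame_left: At the left (+y) side. Three-sided wooden sorting frame fixed to the bench, no floor: walls 12 mm thick and 25 mm high; the clear space inside is 270 mm wide (along its x) and 135 mm deep (along its y). Origin: centre of that space, at bench level. +y points to the back wall (inner face at y = 67.5 mm); the open side is at y = -67.5 mm and faces the middle of the bench.
- frame_right: At the right (-y) side, turned half round. Three-sided wooden sorting frame fixed to the bench, no floor: walls 12 mm thick and 25 mm high; the clear space inside is 270 mm wide (along its x) and 135 mm deep (along its y). Origin: centre of that space, at bench level. +y points to the back wall (inner face at y = 67.5 mm); the open side is at y = -67.5 mm and faces the middle of the bench.
- sample_round: Sample: a round dish fixed flat on top of a wooden post (40 mm diameter), 46 mm high in all, behind the back wall of one of the two frames (about 150 mm from that frame's centre): it shows which shape belongs in that frame. Not to be moved. Origin: foot of the post.
- sample_hex: Sample: a hexagonal dish fixed flat on top of a wooden post (40 mm diameter), 46 mm high in all, behind the back wall of one of the two frames (about 150 mm from that frame's centre): it shows which shape belongs in that frame. Not to be moved. Origin: foot of the post.
- candle_a: Candle in amber glass, solid, 50 mm diameter, 58 mm high, about 0.28 kg, standing loose on the bench among the dishes. A bystander to leave alone. Origin: centre of the underside.
- candle_b: Candle in green glass, solid, 50 mm diameter, 58 mm high, about 0.28 kg, standing loose on the bench among the dishes. A bystander to leave alone. Origin: centre of the underside.
- candle_c: White candle, solid, 50 mm diameter, 58 mm high, about 0.28 kg, standing loose on the bench among the dishes. A bystander to leave alone. Origin: centre of the underside.
- weight: Steel mould weight with a knob, foot 50 mm diameter, 50 mm high, 0.5 kg, standing loose among the dishes. A bystander to leave alone. Origin: centre of the underside.
Mind the look-alikes: they are no part of the job. What is shaped like the round_a but orange or red is not meant. Leave any red look-alike of the hex_b alone.

How it is judged:
At the end, for the whole second after the job is handed in: Both round dishes lie inside the frame with the round sample behind it and both hexagonal ones inside the other: each dish's centre lies between the side walls and at least 37.5 mm inside the frame's open side, and each lies flat on the bench (within 6 mm and 0.1 rad), at rest, not stacked (((horizontal distance between sample_round and frame_left below 0.3 m and y of round_a in the frame of frame_left between -0.03 and 0.065 m and x of round_a in the frame of frame_left between -0.13 and 0.13 m and y of round_b in the frame of frame_left between -0.03 and 0.065 m and x of round_b in the frame of frame_left between -0.13 and 0.13 m and y of hex_a in the frame of frame_right between -0.03 and 0.065 m and x of hex_a in the frame of frame_right between -0.13 and 0.13 m and y of hex_b in the frame of frame_right between -0.03 and 0.065 m and x of hex_b in the frame of frame_right between -0.13 and 0.13 m) or (horizontal distance between sample_round and frame_right below 0.3 m and y of round_a in the frame of frame_right between -0.03 and 0.065 m and x of round_a in the frame of frame_right between -0.13 and 0.13 m and y of round_b in the frame of frame_right between -0.03 and 0.065 m and x of round_b in the frame of frame_right between -0.13 and 0.13 m and y of hex_a in the frame of frame_left between -0.03 and 0.065 m and x of hex_a in the frame of frame_left between -0.13 and 0.13 m and y of hex_b in the frame of frame_left between -0.03 and 0.065 m and x of hex_b in the frame of frame_left between -0.13 and 0.13 m)) and height (world z) of each of round_a, round_b, hex_a, hex_b below 0.006 m and angle between each of round_a, round_b, hex_a, hex_b's own z axis and vertical below 0.1 rad and linear speed of each of round_a, round_b, hex_a, hex_b below 0.02 m/s); the robot touches nothing.
It fails at once if a dish is lifted off the bench (more than 20 mm) (height (world z) of any of round_a, round_b, hex_a, hex_b above 0.02 m).
It fails at once if a candle or the weight is shifted more than 25 mm or tipped (distance of any of candle_a, candle_b, candle_c, weight from where it was at the start of the episode above 0.025 m or angle between any of candle_a, candle_b, candle_c, weight's own z axis and vertical above 0.35 rad).
It also fails if it takes over 72 s, if anything falls off the work surface, if the arm or the gripper's body presses on something with over 40 N, if the wrist force passes 120 N, or if a joint passes its speed limit or range.

### The arm

A 6-joint arm with a two-finger parallel gripper is mounted at the origin on the work surface. World frame = base frame: x ahead of the robot, y to its left, z up, the work surface at z = 0. Lengths are in m, angles in rad, forces in N, time in s.
With the tool pointing down it reaches from about 0.325 to 0.9 m from the base axis. Payload 6.1 kg.
Tool frame: the origin (TCP) lies midway between the tips of the shut fingers; the grasp point (between the pads) lies 19 mm behind it; z points along the fingers, y is the line along which they close (so a half turn about z gives the same grasp; the last joint's range is limited). The gripper opens to 85 mm and grips with 20 to 120 N. Pads are 22 mm wide; open, the fingers measure 114 mm over their backs; the gripper's body (76 mm by 85 mm) begins 54 mm behind the grasp point. The pads swing forward as they close: fully open they stand 13 mm farther back than shut.
Start: joints at [-1.354, 0.22, 1.526, -0, 1.395, -0.126], TCP at [0.21, -0.589, 0.231] pointing down, gripper open.
Joint ranges: [-2.98, 2.98], [-0.91, 2.08], [0.09, 2.57], [-1.24, 4.39], [0.2, 2.65], [-2.68, 2.68]. Speed limits (rad/s): [2.57, 2.57, 3.01, 3.14, 3.14, 3.14].

### API

Orientations are given as [roll, pitch, yaw] about the fixed x, y, z axes, in that order (R = Rz(yaw) Ry(pitch) Rx(roll)).
In Python, from plant import movep, move_l, set_joints, gripper_to, hold, inverse_kinematics, observe, get_image, get_calibration, Unreachable, job_done gives the robot as it stands. Calls block until the motion is done:
- movep(position, orientation): joint-space move of the TCP to a pose.
- move_l(position, feed=0.15, rotation=None, max_force=None): straight line of the TCP; rotation=None keeps the orientation; feed is the mean speed in m/s. With max_force (N) it stops when the force on the tool has changed by that much, and returns True; else False.
- set_joints(angles): joint-space move.
- gripper_to(opening, f_grip=None): finger opening in m; f_grip is the grip in N (None keeps the last); returns when the fingers have stopped.
- hold(seconds).
- inverse_kinematics(position, orientation): joint angles nearest the present ones, or None.
- observe(): the state.
- get_image(name): name is "scene" or "top" or "wrist"; returns (picture, depth): 400x640x3 uint8, red, green, blue; 400x640 float32, m along the optical axis (not along the pixel's ray), 0 where there is no reading.
- get_calibration(name): a dict with "intrinsics" (3x3 intrinsics, pixels), "dist_coeffs" ([k1, k2, p1, p2, k3] as OpenCV has them; the pictures are not rectified), "world_from_camera" (4x4, takes a point from camera to world coordinates). Camera axes: x right, y down, z forward; pixel columns grow to the right and rows downward; lengths in m; the calibration is good to about 2 mm. A picture is of the moment at which its call begins: read the wrist's pose just before it. get_calibration takes no time and is no camera call; for the wrist camera it gives the pose at the moment of the call.
A pose or a line that the arm cannot do raises Unreachable and nothing moves.
- job_done(): hands the job in; it is judged then, once.
The state is a dict: "time_s": time; "q": joint angles; "joint_velocities": joint speeds; "joint_torque": joint torques, N m; "eef_pos": TCP position; "tcp_rot": TCP orientation; "ft_force": force on the tool from outside, world axes, zero at the start; "torque": the same for the moment, N m; "opening": finger opening in m; "grasp_force": force on a finger pad.
Only numpy, scipy, OpenCV 4.12 (cv2) and the standard library are available. Lean on these libraries where they do the work, as an engineer would, in place of code of your own. Each camera call takes 0.05 s, during which the arm holds its last target. There are 200 camera calls.

## Working session

There is one attempt and no reset: what is moved stays moved. The work goes in short steps, each a Python script; the robot and the scene stay as the last script left them, time stands still between calls to the robot, and variables do not carry over. Pictures are saved under pics/ and viewed, at most 10 in all, crops included, and the job is handed in when it is done.

```bash
mkdir -p pics; ls
python3 - <<'E'
from plant import *
import cv2,numpy as np
for n in ("top","scene"):
    im,d=get_image(n); np.savez(f"pics/{n}0.npz",im=im,d=d); cv2.imwrite(f"pics/{n}0.png",im[:,:,::-1])
    c=get_calibration(n); print(n,np.round(c["intrinsics"],1).tolist(),np.round(c["dist_coeffs"],3),np.round(c["world_from_camera"],3).tolist())
print(observe()["time_s"])
E
```

```text
pics
top [[471.7, 0.0, 319.6], [0.0, 471.7, 197.5], [0.0, 0.0, 1.0]] [-0.012  0.     0.     0.     0.   ] [[-0.02, -0.992, 0.127, 0.294], [-1.0, 0.02, -0.001, 0.0], [-0.001, -0.127, -0.992, 1.689], [0.0, 0.0, 0.0, 1.0]]
scene [[456.6, 0.0, 320.1], [0.0, 456.6, 191.5], [0.0, 0.0, 1.0]] [-0.027  0.     0.     0.     0.   ] [[0.534, 0.606, -0.589, 1.312], [0.846, -0.366, 0.389, -0.53], [0.02, -0.706, -0.708, 1.035], [0.0, 0.0, 0.0, 1.0]]
0.1
```

View pics/top0.png

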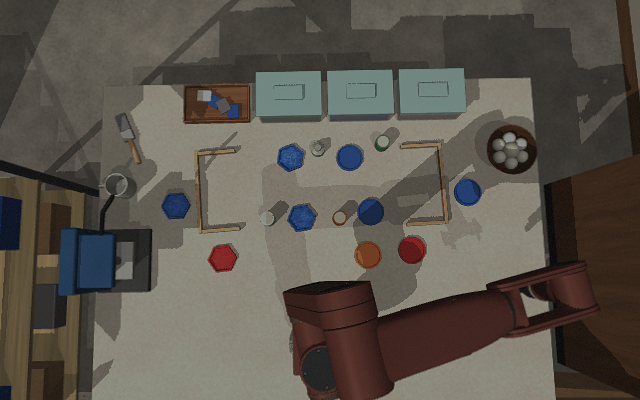

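The top view shows blue dishes: hexes at (291,157) and (302,217), rounds at (350,158) and (371,211). The hex sample is at (176,206) behind the left frame, and the round sample at (467,192) behind the right one. The red hex (222,258), orange round (368,254) and red round (411,249) are look-alikes. I'll measure and confirm in a crop.

```bash
cat > h.py <<'E'
from plant import *
import cv2,numpy as np
def ray(name,uv,z):
    c=get_calibration(name); K=np.array(c["intrinsics"]);T=np.array(c["world_from_camera"])
    p=cv2.undistortPoints(np.array(uv,float).reshape(-1,1,2),K,np.array(c["dist_coeffs"])).reshape(-1,2)
    r=np.c_[p,np.ones(len(p))]@T[:3,:3].T
    return T[:3,3]+r*((z-T[2,3])/r[:,2])[:,None]
def cloud(name,d):
    c=get_calibration(name);K=np.array(c["intrinsics"]);T=np.array(c["world_from_camera"])
    v,u=np.indices(d.shape)
    p=cv2.undistortPoints(np.stack([u,v],-1).reshape(-1,1,2).astype(float),K,np.array(c["dist_coeffs"])).reshape(-1,2)
    return (np.c_[p,np.ones(len(p))]*d.reshape(-1,1)@T[:3,:3].T+T[:3,3]).reshape(*d.shape,3)
def blobs(mask,amin):
    n,l,s,c=cv2.connectedComponentsWithStats(mask.astype(np.uint8))
    return [(l==i,s[i,4],c[i]) for i in range(1,n) if s[i,4]>=amin]
def blue(im):
    h=cv2.cvtColor(im,cv2.COLOR_RGB2HSV)
    return (h[...,0]>100)&(h[...,0]<125)&(h[...,1]>150)&(h[...,2]>50)
def dishes(im,name="top"):
    out=[]
    for m,a,c in blobs(blue(im),150):
        h=cv2.convexHull(cv2.findContours(m.astype(np.uint8),0,2)[0][0])[:,0]
        w=ray(name,h,0.012)[:,:2].astype(np.float32)
        M=cv2.moments(w.reshape(-1,1,2))
        (cx,cy),r=cv2.minEnclosingCircle(w)
        out.append((c.round(),M["m10"]/M["m00"],M["m01"]/M["m00"],2*r,M["m00"]/(np.pi*r*r)))
    return out
E
python3 - <<'E'
from h import *
f=np.load("pics/top0.npz");im,d=f["im"],f["d"]
for o in dishes(im): print("blue",o[0],np.round(o[1:],3))
P=cloud("top",d);z=P[...,2]
roi=(P[...,0]>.3)&(P[...,0]<.8)&(abs(P[...,1])<.55)
print("bench z",np.median(z[roi]))
for m,a,c in blobs((z>.03)&(z<.08)&roi,15): print("tall",c.round(),a,P[m].mean(0).round(3),np.ptp(P[m],0).round(3),z[m].max().round(3))
for m,a,c in blobs((z>.017)&(z<.032)&roi,60):
    q=P[m];print("wall",c.round(),a,[ (k.round(),v) for k,v in zip([q[:,0].min()*1000,q[:,0].max()*1000,q[:,1].min()*1000,q[:,1].max()*1000],['x0','x1','y0','y1'])], np.round(cv2.minAreaRect((q[:,:2]*1000).astype(np.float32)),1) if 0 else cv2.minAreaRect((q[:,:2]*1000).astype(np.float32)))
cv2.imwrite("pics/crop.png",cv2.resize(im[125:275,160:490,::-1],None,fx=2.4,fy=2.4,interpolation=cv2.INTER_CUBIC))
E
```

```text
blue [290. 157.] [0.657 0.103 0.098 0.862]
blue [349. 157.] [ 0.653 -0.112  0.094  0.951]
blue [467. 192.] [ 0.518 -0.532  0.096  0.952]
blue [175. 205.] [0.491 0.515 0.1   0.854]
blue [370. 212.] [ 0.455 -0.182  0.093  0.951]
blue [301. 218.] [0.437 0.066 0.1   0.834]
bench z 0.0008123715683808763
tall [428. 116.] 263 [ 0.79  -0.396  0.055] [0.011 0.219 0.049] 0.08
tall [359. 117.] 254 [ 0.79  -0.147  0.056] [0.007 0.217 0.049] 0.079
tall [290. 118.] 248 [0.79  0.099 0.056] [0.008 0.217 0.05 ] 0.08
tall [382. 142.] 174 [ 0.697 -0.228  0.056] [0.048 0.049 0.034] 0.067
tall [317. 148.] 114 [0.684 0.002 0.039] [0.048 0.047 0.027] 0.057
tall [465. 192.] 485 [ 0.514 -0.516  0.04 ] [0.094 0.075 0.022] 0.053
tall [175. 206.] 566 [0.487 0.506 0.04 ] [0.09  0.093 0.023] 0.053
tall [267. 218.] 174 [0.435 0.182 0.057] [0.049 0.049 0.036] 0.067
tall [339. 217.] 166 [ 0.433 -0.069  0.058] [0.049 0.046 0.035] 0.067
wall [433. 183.] 553 [(np.float64(403.0), 'x0'), (np.float64(701.0), 'x1'), (np.float64(-453.0), 'y0'), (np.float64(-297.0), 'y1')] ((551.6380615234375, -376.4166259765625), (295.3359680175781, 147.8395233154297), 2.309147834777832)
wall [207. 191.] 537 [(np.float64(390.0), 'x0'), (np.float64(692.0), 'x1'), (np.float64(285.0), 'y0'), (np.float64(449.0), 'y1')] ((541.8735961914062, 367.75140380859375), (295.6872253417969, 147.33688354492188), 3.540217161178589)
```

View pics/crop.png

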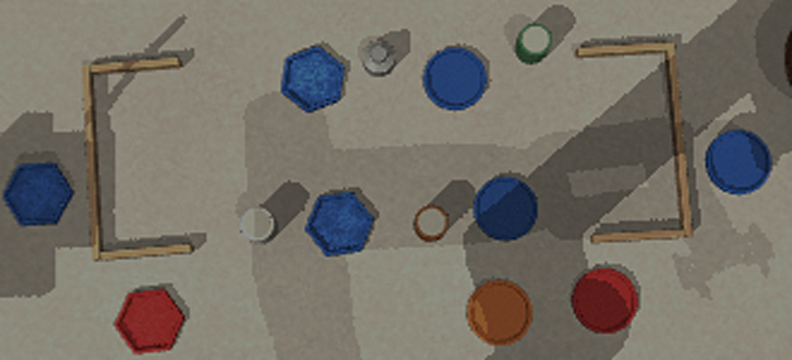

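View pics/scene0.png

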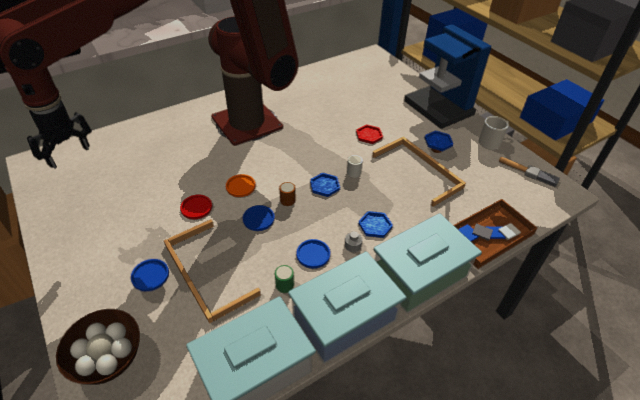

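The crop confirms it: hexes at (290,157) and (301,218), rounds at (349,157) and (370,212), hex sample left and round sample right. Sizes (94–100 mm) and candle heights agree with the description.

My plan is to cage each recess with partly opened fingers, find the floor by touch, then drag along waypoints.

```bash
cat >> h.py <<'E'
from math import pi
def drag(start,path,yaw,ztouch=None):
    rot=[pi,0,yaw]
    movep([*start,.10],rot)
    move_l([*start,.03],feed=.2)
    hit=move_l([*start,-.015],feed=.03,max_force=3)
    z=observe()["eef_pos"][2]; print("touch",hit,round(z,4)); z+=.0015
    move_l([*start,z],feed=.05)
    for p in path: move_l([*p,z],feed=.12)
    print("F",np.round(observe()["ft_force"],1))
    move_l([*path[-1],.10],feed=.2)
R1=((.653,-.112),[(.60,-.19),(.60,-.25),(.6166,-.380)])
R2=((.455,-.182),[(.487,-.27),(.4867,-.385)])
H1=((.657,.103),[(.61,.2),(.606,.378)])
H2=((.437,.066),[(.51,.10),(.54,.16),(.53,.22),(.50,.28),(.4766,.370)])
E
python3 - <<'E'
from h import *
print(np.round(observe()["tcp_rot"],2))
for y in (0,pi):
  r=[]
  for s,p in (R1,R2,H1,H2):
    for q in [s]+p:
      j=inverse_kinematics([*q,.005],[pi,0,y]); r.append(None if j is None else round(j[5],1))
  print(y,r)
yaw=0 if None not in [inverse_kinematics([*q,.005],[pi,0,0]) for s,p in (R1,R2,H1,H2) for q in [s]+p] else pi
gripper_to(.03)
drag(*R1,yaw)
print(yaw,observe()["time_s"],observe()["opening"])
im,d=get_image("top"); cv2.imwrite("pics/t1.png",im[100:300,150:500,::-1])
for o in dishes(im): print("blue",o[0],np.round(o[1:],3))
E
```

```text
[-3.14 -0.    0.34]
0 [np.float64(1.3), np.float64(1.1), np.float64(1.1), np.float64(0.9), np.float64(1.0), np.float64(0.9), np.float64(0.8), np.float64(1.6), np.float64(1.8), np.float64(2.0), np.float64(1.5), np.float64(1.6), np.float64(1.7), np.float64(1.8), np.float64(1.9), np.float64(2.1)]
3.141592653589793 [np.float64(-1.9), np.float64(-2.0), np.float64(-2.1), np.float64(-2.2), np.float64(-2.1), np.float64(-2.2), np.float64(-2.4), np.float64(-1.5), np.float64(-1.4), np.float64(-1.1), np.float64(-1.6), np.float64(-1.5), np.float64(-1.4), np.float64(-1.3), np.float64(-1.2), np.float64(-1.0)]Traceback (most recent call last):
  File "<stdin>", line 9, in <module>
ValueError: The truth value of an array with more than one element is ambiguous. Use a.any() or a.all()
```

Run:
```python
from h import *
gripper_to(.03)
drag(*R1,0)
print(observe()["time_s"],observe()["opening"])
im,d=get_image("top"); cv2.imwrite("pics/t1.png",cv2.resize(im[100:300,150:500,::-1],None,fx=2,fy=2))
for o in dishes(im): print("blue",o[0],np.round(o[1:],3))
```

```text
touch True 0.0046
F [-0.1  0.8  0.5]
8.125 0.0301239599121723
blue [290. 158.] [0.657 0.103 0.098 0.859]
blue [467. 192.] [ 0.518 -0.532  0.096  0.958]
blue [175. 205.] [0.491 0.515 0.1   0.853]
blue [368. 210.] [ 0.462 -0.173  0.094  0.67 ]
blue [301. 218.] [0.437 0.066 0.1   0.833]
blue [ 96. 247.] [0.345 0.793 0.12  0.664]
```

View pics/t1.png

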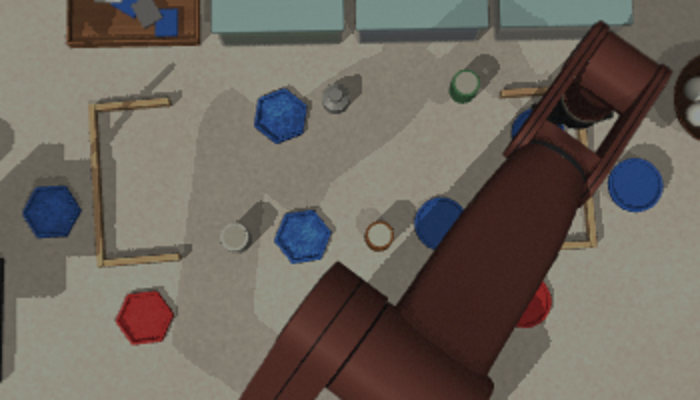

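The picture shows round_a moved into the right frame (about (535,120), half hidden by the arm), with the candles undisturbed. On to the other three.

Run:
```python
from h import *
drag(*R2,0); drag(*H1,0); drag(*H2,0)
movep([.40,0,.30],[pi,0,0])
print(observe()["time_s"])
im,d=get_image("top"); cv2.imwrite("pics/t2.png",cv2.resize(im[100:300,150:500,::-1],None,fx=2,fy=2))
for o in dishes(im): print("blue",o[0],np.round(o[1:],3))
P=cloud("top",d);z=P[...,2];roi=(P[...,0]>.3)&(P[...,0]<.75)&(abs(P[...,1])<.3)
for m,a,c in blobs((z>.03)&(z<.08)&roi,15): print("tall",c.round(),P[m].mean(0).round(3))
```

```text
touch True 0.0046
F [-1.  -0.   0.2]
touch True 0.0046
F [-0.3 -0.8  0.3]
touch True 0.0046
F [ 0.5 -0.4  0.7]
29.3
blue [418. 166.] [ 0.615 -0.362  0.094  0.953]
blue [219. 171.] [0.612 0.36  0.101 0.832]
blue [467. 192.] [ 0.518 -0.533  0.096  0.949]
blue [421. 202.] [ 0.486 -0.367  0.094  0.945]
blue [175. 205.] [0.491 0.515 0.1   0.852]
blue [220. 209.] [0.476 0.353 0.101 0.828]
tall [382. 142.] [ 0.697 -0.227  0.056]
tall [317. 148.] [0.684 0.002 0.039]
tall [267. 218.] [0.434 0.182 0.057]
```

View pics/t2.png

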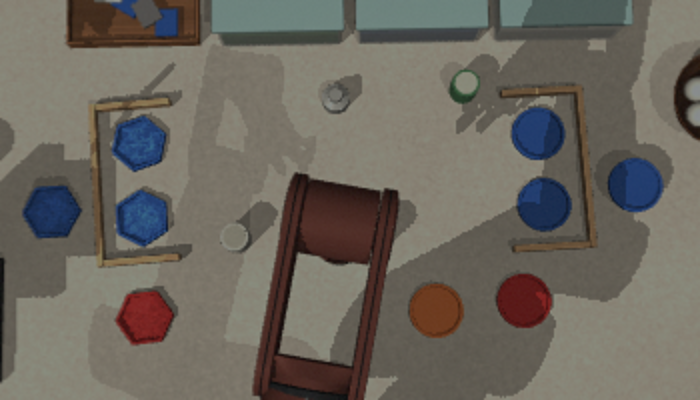

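The picture shows both hexes inside the left frame (at (140,142) and (143,216)) and both rounds inside the right (at (537,133) and (544,205)). All lie at least 20 mm within the depth limit. The visible candles and the weight haven't moved, and no drag path passed near the amber one, which the arm hides here.

```bash
python3 -c "
from plant import *
print(job_done())"
```

```text
the job is handed in; nothing more can be done
None
```

The job is handed in at about 29 s: both round dishes are in the right frame and both hexagonal ones in the left; the green and white candles and the weight measured unmoved, while the amber candle was hidden by the arm in the last picture and so not re-measured.

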